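# Hook a jar lid out of the gap between supply boxes

### The job

A round jar lid has dropped into one of the two narrow gaps between the supply boxes. Take the rod with the bent-down end by its wooden handle, reach in behind the lid with it and draw the lid all the way out of the gap onto the open table in front of the boxes, without the gripper touching the lid; then leave the bent rod lying on the table, handle flat as it lay before. Leave the small wooden block in the other gap where it is.

Things in the scene. Friction and masses are not known exactly. Their poses are not given: they have to be found in the camera images.
- hook_grip (a point): Centre of the bent rod's wooden handle (90 long x, 24 wide y, 40 mm high), 20 mm above its flat underside, on the table. A 7 mm steel rod leaves its +x end 31 mm above the underside, runs along +x, and 190 mm from here bends straight down to 2 mm above underside level. 140 g; mass centre within 35 mm of here, toward +x. A like tool without the bend lies on the other side of the table. z up.
- hook_tip (a point): Foot of the bent rod's down-turned end: the centre of a little crossbar, 20 mm long in y, 7 mm thick, that ends the rod; 190 mm along +x from hook_grip and 14 mm below it. Between handle and bend there are 27 mm of clear height under the rod.
- boxes: Three plywood boxes in a row, fixed, each 100 wide (y), 112 deep (x), 100 mm high. Between them two gaps, open in front and above, 40 wide, 112 mm deep, centred at y = +70 and -70 mm, closed at the back by a board. Origin: middle of the row's front, at table height. x points into the gaps, away from the robot, z up. The fronts are at x = 0, open table at x < 0.
- lid: Round aluminium jar lid, 32 mm across, 14 mm high, about 40 g, lying flat on the table in one of the two gaps. Origin: centre of its underside.
- block: Small light wooden block, 36 x 22 x 16 mm, lying in the other gap; it stays there. Origin: centre of its underside.

How it is judged:
On the way:
1. the bent end of the rod is down in the gap at the lid, with the lid still in the gap (x of lid in the frame of boxes above 0.02 m and x of hook_tip in the frame of boxes above 0.03 m and horizontal distance between hook_tip and lid below 0.05 m and height (world z) of hook_tip below 0.03 m), for 0.05 s.
At the end, for the whole second after the job is handed in: The lid lies flat and still on the table in front of the boxes, its centre 17 to 200 mm before their fronts and within 190 mm of the row's middle; the bent rod is let go and lies on its handle's underside, level within 10 degrees; the block is within 15 mm of its start (x of lid in the frame of boxes between -0.2 and -0.017 m and y of lid in the frame of boxes between -0.19 and 0.19 m and height (world z) of lid between -0.005 and 0.012 m and angle between each of lid, hook_grip's own z axis and vertical below 0.17 rad and linear speed of lid below 0.01 m/s and height (world z) of hook_grip between 0.01 and 0.032 m and distance of block from where it was at the start of the episode below 0.015 m); the robot touches nothing.
It fails at once if the gripper or arm touches the lid (contact force between any of the fingers, the arm and lid above 0.5 N).
It fails at once if the wooden block in the other gap is moved by 15 mm or more (distance of block from where it was at the start of the episode above 0.015 m).
It also fails if it takes over 40 s, if anything falls off the work surface, if the arm or the gripper's body presses on something with over 40 N, if the wrist force passes 120 N, or if a joint passes its speed limit or range.

### The arm

A 7-joint arm with a two-finger parallel gripper is mounted at the origin on the work surface; the furniture and walls round the work are solid. World frame = base frame: x ahead of the robot, y to its left, z up, the work surface at z = 0. Lengths are in m, angles in rad, forces in N, time in s.
With the tool pointing down it reaches from about 0.425 to 1.025 m from the base axis. Payload 9.4 kg.
Tool frame: the origin (TCP) lies midway between the tips of the shut fingers; the grasp point (between the pads) lies 19 mm behind it; z points along the fingers, y is the line along which they close (so a half turn about z gives the same grasp; the last joint's range is limited). The gripper opens to 85 mm and grips with 20 to 120 N. Pads are 22 mm wide; open, the fingers measure 114 mm over their backs; the gripper's body (76 mm by 85 mm) begins 54 mm behind the grasp point. The pads swing forward as they close: fully open they stand 13 mm farther back than shut.
Start: joints at [-1.402, 0.599, -0.003, 1.599, 0.002, 0.943, -0.08], TCP at [0.176, 0.703, 0.231] pointing down, gripper open.
Joint ranges: [-2.57, 2.57], [-0.35, 1.97], [-1.29, 1.29], [0.11, 2.56], [-1.05, 4.19], [0.11, 1.86], [-2.63, 2.63]. Speed limits (rad/s): [2.22, 2.22, 3.01, 3.01, 3.14, 3.14, 3.14].

### API

Orientations are given as a 3x3 rotation matrix whose columns are the frame's x, y, z axes.
In Python, from plant import arm gives the robot as it stands. The module is installed in compiled form; this text tells all that it offers.
- The arm moves only by the tool servo_tool, never from a script. Its argument "steps" is a list of rows, each a list of 3 entries, a list of its own where there are three numbers: the shift along the tool's x, y, z in cm, then the turn, a rotation vector about the tool's x, y, z in degrees, then the finger opening in cm, from 0 to 8.54. In form: [[[tx, ty, tz], [ax, ay, az], jaw], ...]. A call has exactly 10 rows; each row is the pose to reach, as a shift and turn from the pose commanded when the call began, along the tool's axes at that moment; what a row does not reach only later rows make up. A row lasts 1/10 s, in which the tool goes at most 50 mm and 8.59 degrees, less where a joint would pass 70% of its speed; a pose out of reach is approached as far as the arm can. A call with a gripper value outside its range is refused whole. The fingers move at their own pace and stop on an object; the grip force is fixed at half the most. Time passes only in rows, so rows that repeat a pose let the fingers close, or fill a call up. It gives the time, the measured TCP pose, the force, the opening and the grip force at its end, in the units of the state.
- arm.read_state(): the state, without advancing time (a new reading comes with each control period).
- arm.grab_frame(name): name is "scene" or "top" or "wrist"; returns the picture (420x560x3 uint8, red, green, blue); there is no depth.
- arm.camera_info(name): a dict with "fx", "fy", "cx", "cy" (pixels), "origin" and "attitude" of the camera in the world; the wrist camera has in their place "T_tool_cam" (4x4, takes a point from camera to tool coordinates, whose origin is the TCP and whose axes are the flange's). Camera axes: x right, y down, z forward; pixel columns grow to the right and rows downward; lengths in m; the calibration is good to about 2 mm. A picture is of the moment at which its call begins: read the wrist's pose just before it. camera_info takes no time and is no camera call.
- arm.finish_job(): hands the job in; it is judged then, once.
Trained networks look in the newest picture that a camera, given by its name, has taken for a name from the list of things; names that differ only in an ending like _2 or _b are one class to them, and where a whole thing is asked for, a point or a joint stands for the part that bears it (a point fixed in the world has none). Each returns a list of dicts, best first, with "confidence" (0 to 1); they miss things now and then, are a little off and sometimes report something else, mostly with a low value. They report only what shows in the picture. A call takes as long as a camera call.
- arm.find_in(camera, target): "bbox" ([left, top, right, bottom] in pixels, round what is visible of it).
The state is a dict: "t": time; "joint_pos": joint angles; "qvel": joint speeds; "joint_efforts": joint torques, N m; "tcp_pos": TCP position; "eef_rot": TCP orientation; "force": force on the tool from outside, world axes, zero at the start; "moment": the same for the moment, N m; "opening": finger opening in m; "grasp_force": force on a finger pad.
Only numpy, scipy, OpenCV 4.12 (cv2) and the standard library are available. Lean on these libraries where they do the work, as an engineer would, in place of code of your own. Each camera call takes 0.05 s, during which the arm holds its last target. There are 200 camera calls.

## Working session

There is one attempt and no reset: what is moved stays moved. The work goes in short steps, Python scripts to look and compute and a tool call to move; the robot and the scene stay as the last step left them, time stands still between calls to the robot, and variables do not carry over. Pictures are saved under pics/ and viewed, at most 10 in all, crops included, and the job is handed in when it is done.

Besides the shell and the picture viewer there is one more tool, called as a command line: name --argument value ..., lists and objects as JSON in quotes. servo_tool: Moves the arm, as the interface text tells. Its arguments: {"type":"object","properties":{"steps":{"type":"array"}},"required":["steps"]}

```bash
mkdir -p pics
python3 - <<'E'
from plant import arm
import cv2,numpy as np
s=arm.read_state();print(s['t'],s['tcp_pos'],s['eef_rot'])
ims=[]
for c in("scene","top"):
    im=arm.grab_frame(c);cv2.imwrite(f'pics/{c}0.png',im[:,:,::-1])
    i=arm.camera_info(c);print(c,i)
    for t in("hook_grip","hook_tip","boxes","lid","block"):
        print(c,t,[(np.round(d['bbox']).tolist(),round(d['confidence'],2)) for d in arm.find_in(c,t)][:3])
print(arm.camera_info("wrist"))
E
```

```text
0.0 [0.17630008 0.70274014 0.23038759] [[-9.69950716e-01  2.43301332e-01 -2.66374517e-04]
 [ 2.43301444e-01  9.69949422e-01 -1.58947913e-03]
 [-1.28352580e-04 -1.60652572e-03 -9.99998701e-01]]
scene {'fx': 455.1061273596432, 'fy': 455.1061273596432, 'cx': 287.01220150013455, 'cy': 207.88239408258238, 'origin': array([-0.11703479, -0.88753582,  1.02886739]), 'attitude': array([[ 0.76501069, -0.43775583,  0.47236478],
       [-0.64386111, -0.50370452,  0.5759554 ],
       [-0.01419556, -0.74474935, -0.6671933 ]])}
scene hook_grip [([319.0, 260.0, 371.0, 323.0], 0.58)]
scene hook_tip [([317.0, 260.0, 369.0, 324.0], 0.63)]
scene boxes []
scene lid []
scene block []
top {'fx': 431.21972897955806, 'fy': 431.21972897955806, 'cx': 284.0008830077727, 'cy': 207.435492996379, 'origin': array([ 4.38470551e-01, -1.27239093e-03,  1.47384646e+00]), 'attitude': array([[-0.02564771, -0.99480075,  0.09855791],
       [-0.99965333,  0.02493546, -0.00845197],
       [ 0.00595044, -0.09874052, -0.99509542]])}
top hook_grip [([386.0, 204.0, 408.0, 264.0], 0.69)]
top hook_tip [([392.0, 215.0, 410.0, 262.0], 0.93)]
top boxes [([206.0, 146.0, 332.0, 200.0], 0.96)]
top lid []
top block []
{'fx': 337.5112861090003, 'fy': 337.5112861090003, 'cx': 281.7483939496331, 'cy': 209.0682768835925, 'T_tool_cam': array([[-6.33047855e-04, -9.50366813e-01, -3.11131034e-01,
         8.04921102e-02],
       [ 9.99999707e-01, -7.35386243e-04,  2.11611838e-04,
        -4.57719411e-04],
       [-4.29910350e-04, -3.11130809e-01,  9.50367000e-01,
        -1.42368398e-01],
       [ 0.00000000e+00,  0.00000000e+00,  0.00000000e+00,
         1.00000000e+00]])}
```

View pics/scene0.png

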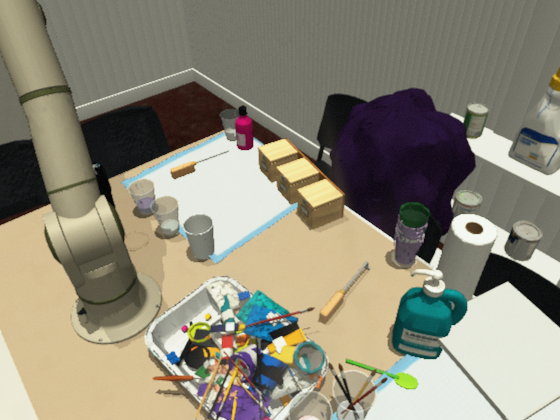

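View pics/top0.png

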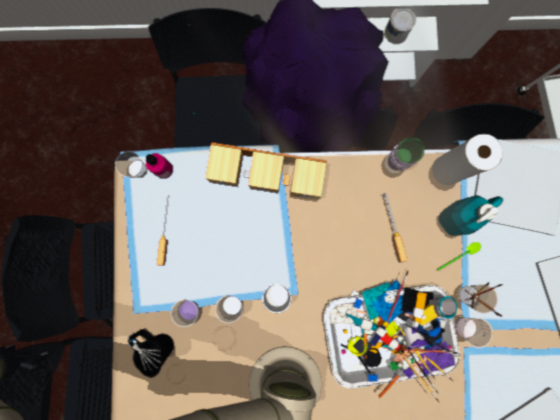

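The top view shows tools at about (163,230) and (395,228), and box gaps at about (245,168) and (287,178). I'll zoom in to tell the tools and the gap contents apart.

Run:
```python
import cv2,numpy as np
s=cv2.imread('pics/scene0.png');t=cv2.imread('pics/top0.png')
f=lambda im,x,y,w,h:cv2.resize(im[y:y+h,x:x+w],(400,300),interpolation=cv2.INTER_CUBIC)
cv2.imwrite('pics/c1.png',np.vstack([np.hstack([f(s,310,250,96,72),f(s,160,130,96,72)]),np.hstack([f(t,210,140,120,90) ,f(t,350,185,96,72)])]))
```

```text
(no output)
```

View pics/c1.png

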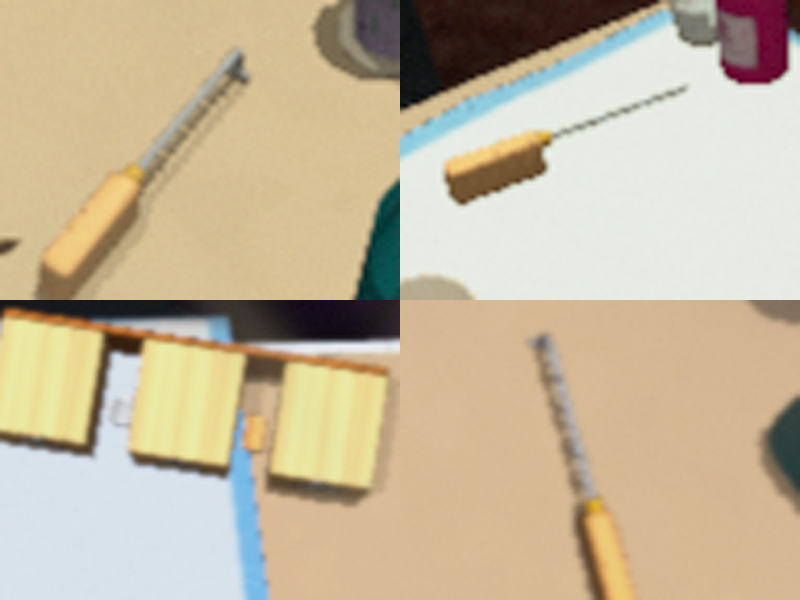

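The crop shows the crossbar on the right-hand tool at top pixel (395,228), so that is the bent rod. The lid is in the left gap at about (246,173) and the block in the right gap at about (286,180).

```bash
cat > h.py <<'E'
import numpy as np,cv2
from plant import arm
def ray(cam,p,s=None):
    i=arm.camera_info(cam)
    d=np.array([(p[0]-i['cx'])/i['fx'],(p[1]-i['cy'])/i['fy'],1])
    if cam=='wrist':
        R=np.array(s['eef_rot']);T=i['T_tool_cam']
        return np.array(s['tcp_pos'])+R@T[:3,3],R@T[:3,:3]@d
    return i['origin'],i['attitude']@d
def onz(cam,p,z,s=None):
    o,d=ray(cam,p,s);return o+d*(z-o[2])/d[2]
def proj(cam,P,s=None):
    i=arm.camera_info(cam)
    if cam=='wrist':
        R=np.array(s['eef_rot']);T=i['T_tool_cam'];o=np.array(s['tcp_pos'])+R@T[:3,3];A=R@T[:3,:3]
    else:o,A=i['origin'],i['attitude']
    c=A.T@(np.array(P)-o);return c[:2]/c[2]*i['fx']+[i['cx'],i['cy']]
def tri(rs):
    A=0;b=0
    for o,d in rs:
        d=d/np.linalg.norm(d);M=np.eye(3)-np.outer(d,d);A=A+M;b=b+M@o
    return np.linalg.solve(A,b)
E
python3 - <<'E'
from h import *
np.set_printoptions(precision=4,suppress=True)
for p in[(210,181.4),(236,183.8),(249,188),(279,191),(291,196),(321,198.5)]:print('box',onz('top',p,.1))
print('lid',onz('top',(246,173.6),.014),'block',onz('top',(286,180),.016))
print('handle ends top',onz('top',(394.5,235),.04),onz('top',(404,261),.04),'tip',onz('top',(384,195),.035))
# handle/tip via scene: crop scale .24
c=lambda x,y:(310+x*.24,250+y*.24)
print('scene handle',onz('scene',c(128,180),.04),onz('scene',c(62,268),.04),'bend',onz('scene',c(238,52),.035))
E
```

```text
box [0.6647 0.2229 0.1   ]
box [0.6548 0.1395 0.1   ]
box [0.6401 0.0979 0.1   ]
box [0.628  0.0018 0.1   ]
box [ 0.6109 -0.0364  0.1   ]
box [ 0.6004 -0.1324  0.1   ]
lid [0.7028 0.1135 0.014 ] block [ 0.6769 -0.0229  0.016 ]
handle ends top [ 0.4792 -0.3784  0.04  ] [ 0.3926 -0.4055  0.04  ] tip [ 0.6146 -0.3512  0.035 ]
scene handle [ 0.4708 -0.3915  0.04  ] [ 0.3919 -0.4127  0.04  ] bend [ 0.609  -0.3609  0.035 ]
```

```bash
cat >> h.py <<'E'
def rel(P0,yaw0,P,yaw):
    """shift (cm) & turn deg in tool axes, tool pointing down, x at yaw0"""
    c,s=np.cos(np.radians(yaw0)),np.sin(np.radians(yaw0));d=np.array(P)-P0
    return [round(100*(c*d[0]+s*d[1]),1),round(100*(s*d[0]-c*d[1]),1),round(-100*d[2],1)],[0,0,round((yaw0-yaw+180)%360-180 if abs(yaw0-yaw)>180 else yaw0-yaw,1)]
E
python3 - <<'E'
from h import *
P0=np.array([.1763,.7027,.2304]);y0=165.9
def at(u):
    a=np.radians(75.9+u*(-36.1-75.9));r=.7245+u*(.637-.7245);return np.array([r*np.cos(a),r*np.sin(a),.2304+.03*u])
yw=lambda u:165.9-153*u
for k in range(3):
    b=at(k/3) if k else P0
    for j in range(1,11):print(*rel(b,yw(k/3),at((k+j/10)/3),yw((k+j/10)/3)))
    print()
E
```

```text
[np.float64(-4.7), np.float64(-0.4), np.float64(-0.1)] [0, 0, 5.1]
[np.float64(-9.4), np.float64(-1.2), np.float64(-0.2)] [0, 0, 10.2]
[np.float64(-13.9), np.float64(-2.2), np.float64(-0.3)] [0, 0, 15.3]
[np.float64(-18.4), np.float64(-3.6), np.float64(-0.4)] [0, 0, 20.4]
[np.float64(-22.7), np.float64(-5.2), np.float64(-0.5)] [0, 0, 25.5]
[np.float64(-27.0), np.float64(-7.1), np.float64(-0.6)] [0, 0, 30.6]
[np.float64(-31.0), np.float64(-9.2), np.float64(-0.7)] [0, 0, 35.7]
[np.float64(-34.9), np.float64(-11.6), np.float64(-0.8)] [0, 0, 40.8]
[np.float64(-38.7), np.float64(-14.3), np.float64(-0.9)] [0, 0, 45.9]
[np.float64(-42.2), np.float64(-17.2), np.float64(-1.0)] [0, 0, 51.0]

[np.float64(-4.5), np.float64(0.6), np.float64(-0.1)] [0, 0, 5.1]
[np.float64(-9.0), np.float64(1.0), np.float64(-0.2)] [0, 0, 10.2]
[np.float64(-13.5), np.float64(1.0), np.float64(-0.3)] [0, 0, 15.3]
[np.float64(-17.9), np.float64(0.8), np.float64(-0.4)] [0, 0, 20.4]
[np.float64(-22.4), np.float64(0.3), np.float64(-0.5)] [0, 0, 25.5]
[np.float64(-26.7), np.float64(-0.6), np.float64(-0.6)] [0, 0, 30.6]
[np
[... 250 characters left out ...]
64(-1.0)] [0, 0, 51.0]

[np.float64(-4.0), np.float64(1.6), np.float64(-0.1)] [0, 0, 5.1]
[np.float64(-8.1), np.float64(2.9), np.float64(-0.2)] [0, 0, 10.2]
[np.float64(-12.3), np.float64(4.0), np.float64(-0.3)] [0, 0, 15.3]
[np.float64(-16.5), np.float64(4.7), np.float64(-0.4)] [0, 0, 20.4]
[np.float64(-20.8), np.float64(5.2), np.float64(-0.5)] [0, 0, 25.5]
[np.float64(-25.0), np.float64(5.4), np.float64(-0.6)] [0, 0, 30.6]
[np.float64(-29.2), np.float64(5.4), np.float64(-0.7)] [0, 0, 35.7]
[np.float64(-33.4), np.float64(5.0), np.float64(-0.8)] [0, 0, 40.8]
[np.float64(-37.6), np.float64(4.4), np.float64(-0.9)] [0, 0, 45.9]
[np.float64(-41.6), np.float64(3.6), np.float64(-1.0)] [0, 0, 51.0]
```

servo_tool --steps '[[[-4.7, -0.4, -0.2], [0, 0, 5], 8.5], [[-9.4, -1.2, -0.4], [0, 0, 10], 8.5], [[-14, -2.2, -0.6], [0, 0, 15], 8.5], [[-18.4, -3.6, -0.8], [0, 0, 20], 8.5], [[-22.7, -5.2, -1], [0, 0, 25], 8.5], [[-27, -7, -1], [0, 0, 30], 8.5], [[-31, -9.2, -1], [0, 0, 35], 8.5], [[-35, -11.6, -1], [0, 0, 40], 8.5], [[-38.7, -14.3, -1], [0, 0, 45], 8.5], [[-42, -17, -1], [0, 0, 51], 8.5]]'

```text
t: 1.6
tcp_pos: [0.5441, 0.4343, 0.2414]
eef_rot: [[-0.417, 0.909, 0.001], [0.909, 0.417, 0.0], [-0.0, 0.001, -1.0]]
force: [-0.2, -0.3, -0.6]
opening: 0.0852
grasp_force: 0.0
```

servo_tool --steps '[[[-4.5, 0.6, -0.2], [0, 0, 5], 8.5], [[-9, 1, -0.4], [0, 0, 10], 8.5], [[-13.5, 1, -0.6], [0, 0, 15], 8.5], [[-18, 0.8, -0.8], [0, 0, 20], 8.5], [[-22.4, 0.3, -1], [0, 0, 25], 8.5], [[-26.7, -0.6, -1], [0, 0, 30], 8.5], [[-31, -1.7, -1], [0, 0, 35], 8.5], [[-35, -3, -1], [0, 0, 40], 8.5], [[-39, -4.7, -1], [0, 0, 45], 8.5], [[-43, -6.6, -1], [0, 0, 51], 8.5]]'

```text
t: 2.6
tcp_pos: [0.6639, 0.0168, 0.2514]
eef_rot: [[0.443, 0.897, 0.001], [0.897, -0.443, 0.0], [0.0, 0.0, -1.0]]
force: [0.4, 0.0, -0.4]
opening: 0.0846
grasp_force: 0.0
```

servo_tool --steps '[[[-4, 1.6, -0.1], [0, 0, 5], 8.5], [[-8, 2.9, -0.2], [0, 0, 10], 8.5], [[-12.3, 4, -0.3], [0, 0, 15], 8.5], [[-16.5, 4.7, -0.4], [0, 0, 20], 8.5], [[-20.8, 5.2, -0.5], [0, 0, 25], 8.5], [[-25, 5.4, -0.6], [0, 0, 30], 8.5], [[-29.2, 5.4, -0.7], [0, 0, 35], 8.5], [[-33.4, 5, -0.8], [0, 0, 41], 8.5], [[-37.6, 4.4, -0.9], [0, 0, 46], 8.5], [[-41.6, 3.6, -1], [0, 0, 51], 8.5]]'

```text
t: 3.6
tcp_pos: [0.5123, -0.3726, 0.2615]
eef_rot: [[0.975, 0.22, 0.0], [0.22, -0.975, -0.0], [0.0, 0.0, -1.0]]
force: [-0.2, 1.7, -0.3]
opening: 0.0848
grasp_force: 0.0
```

Run:
```python
from h import *
import pickle
s=arm.read_state();im=arm.grab_frame("wrist");cv2.imwrite('pics/w1.png',im[:,:,::-1]);pickle.dump(s,open('s1.pkl','wb'))
for t in("hook_grip","hook_tip"):print(t,[(np.round(d['bbox']).tolist(),round(d['confidence'],2)) for d in arm.find_in('wrist',t)][:3])
```

```text
hook_grip [([274.0, 69.0, 292.0, 278.0], 0.92)]
hook_tip [([274.0, 69.0, 297.0, 276.0], 0.56)]
```

View pics/w1.png

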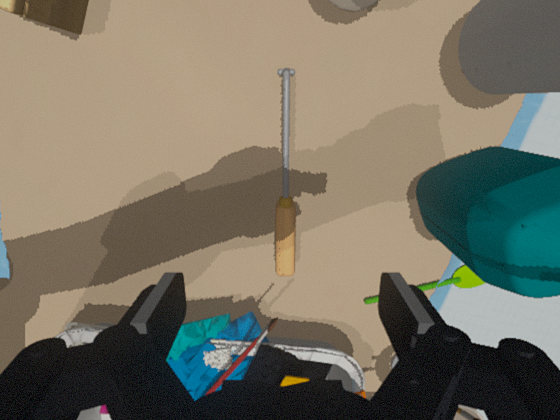

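The wrist view shows the handle at columns 275–297, rows about 200–276, and the bend at (286,71). The two tools are well clear of everything else around the handle.

Run:
```python
from h import *
import pickle
np.set_printoptions(precision=4,suppress=True)
s=pickle.load(open('s1.pkl','rb'))
f=onz('wrist',(285.8,204),.04,s);b=onz('wrist',(285.3,274),.04,s);t=onz('wrist',(286.5,71),.0345,s)
print(s['tcp_pos'],f,b,np.linalg.norm(f-b),t)
d=t-b;yaw=np.degrees(np.arctan2(d[1],d[0]));u=np.array([np.cos(np.radians(yaw)),np.sin(np.radians(yaw)),0])
g=(b+45*.001*u);g2=t-.19*u;print('yaw',yaw,'grip',g,g2)
g=(g+g2)/2;g[2]=.02
print('tri back end',tri([ray('wrist',(285.3,275),s),ray('top',(404,262.5)),ray('scene',(322,316))]))
print('rel above', rel(np.array([.5123,-.3726,.2615]),12.7,[*(g+.005*u)[:2],.13],yaw))
print('rel above2', rel(np.array([.5123,-.3726,.2615]),12.7,[*(g+.005*u)[:2],.009],yaw))
```

```text
[ 0.5123 -0.3726  0.2615] [ 0.4804 -0.3845  0.04  ] [ 0.3938 -0.4037  0.04  ] 0.08861939962348625 [ 0.6167 -0.3541  0.0345]
yaw 12.54694669546922 grip [ 0.4378 -0.3939  0.04  ] [ 0.4312 -0.3954  0.0345]
tri back end [ 0.3874 -0.4067  0.0307]
rel above ([np.float64(-7.6), np.float64(0.4), np.float64(13.2)], [0, 0, np.float64(0.2)])
rel above2 ([np.float64(-7.6), np.float64(0.4), np.float64(25.2)], [0, 0, np.float64(0.2)])
```

servo_tool --steps '[[[-1.5, 0.1, 2.6], [0, 0, 0], 8.5], [[-3, 0.2, 5.2], [0, 0, 0], 8.5], [[-4.5, 0.3, 8], [0, 0, 0], 8.5], [[-6, 0.4, 10.5], [0, 0, 0], 8.5], [[-7.5, 0.4, 13], [0, 0, 0], 8.5], [[-7.5, 0.4, 13], [0, 0, 0], 8.5], [[-7.5, 0.4, 13], [0, 0, 0], 8.5], [[-7.5, 0.4, 13], [0, 0, 0], 8.5], [[-7.5, 0.4, 13], [0, 0, 0], 8.5], [[-7.5, 0.4, 13], [0, 0, 0], 8.5]]'

```text
t: 4.75
tcp_pos: [0.442, -0.3917, 0.1321]
eef_rot: [[0.974, 0.225, 0.001], [0.225, -0.974, -0.001], [0.001, 0.001, -1.0]]
force: [-0.3, -0.1, 0.0]
opening: 0.0851
grasp_force: 0.0
```

Run:
```python
from h import *
import pickle
s=arm.read_state();im=arm.grab_frame("wrist");cv2.imwrite('pics/w2.png',im[:,:,::-1]);pickle.dump(s,open('s2.pkl','wb'));print(s['tcp_pos'])
for t in("hook_grip","hook_tip"):print(t,[(np.round(d['bbox']).tolist(),round(d['confidence'],2)) for d in arm.find_in('wrist',t)][:3])
```

```text
[ 0.44202457 -0.39168268  0.13210395]
hook_grip [([265.0, 1.0, 299.0, 280.0], 0.74)]
hook_tip [([265.0, 0.0, 299.0, 275.0], 0.96)]
```

View pics/w2.png

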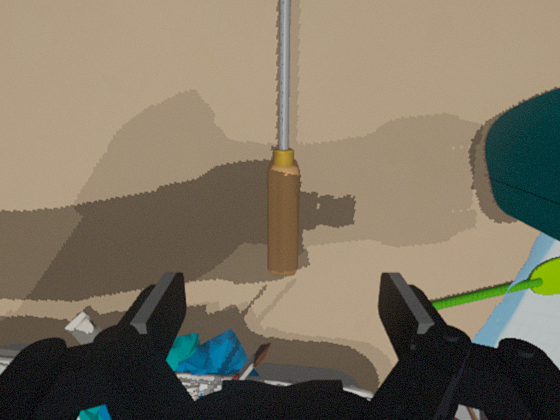

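The handle spans rows 162–273 at columns 267–300 (front end (284,162), back end (283,273)), and it is centred between the fingers.

Run:
```python
from h import *
import pickle
np.set_printoptions(precision=4,suppress=True)
s1=pickle.load(open('s1.pkl','rb'));s=pickle.load(open('s2.pkl','rb'))
f=tri([ray('wrist',(285.8,206),s1),ray('wrist',(284,162),s)]);b=tri([ray('wrist',(285.3,275),s1),ray('wrist',(282.7,273),s)])
print('tri',f,b)
f=onz('wrist',(284,162),.04,s);b=onz('wrist',(282.7,272),.04,s)
g=(f+b)/2;yaw=np.degrees(np.arctan2(*(f-b)[1::-1]));print(f,b,np.linalg.norm(f-b),g,yaw)
print(rel(np.array([.442,-.3917,.1321]),13,[*(g+.01*(f-b)/.09)[:2],.009],yaw))
```

```text
tri [ 0.479  -0.3848  0.0432] [ 0.4427 -0.3918  0.1325]
[ 0.4785 -0.385   0.04  ] [ 0.3944 -0.4034  0.04  ] 0.08606096057374435 [ 0.4365 -0.3942  0.04  ] 12.39086101712339
([np.float64(0.4), np.float64(0.1), np.float64(12.3)], [0, 0, np.float64(0.6)])
```

servo_tool --steps '[[[0.2, 0.1, 3], [0, 0, 0.6], 8.5], [[0.4, 0.1, 6], [0, 0, 0.6], 8.5], [[0.4, 0.1, 9], [0, 0, 0.6], 8.5], [[0.4, 0.1, 11.4], [0, 0, 0.6], 8.5], [[0.4, 0.1, 12.4], [0, 0, 0.6], 8.5], [[0.4, 0.1, 12.4], [0, 0, 0.6], 5], [[0.4, 0.1, 12.4], [0, 0, 0.6], 1], [[0.4, 0.1, 12.4], [0, 0, 0.6], 1], [[0.4, 0.1, 12.4], [0, 0, 0.6], 1], [[0.4, 0.1, 12.4], [0, 0, 0.6], 1]]'

```text
t: 5.9
tcp_pos: [0.4457, -0.3922, 0.0085]
eef_rot: [[0.977, 0.214, 0.002], [0.214, -0.977, -0.001], [0.001, 0.001, -1.0]]
force: [-0.1, 0.6, 7.4]
opening: 0.0233
grasp_force: 59.6
```

Run:
```python
from h import *
t=arm.grab_frame('top')[:,:,::-1];s=arm.grab_frame('scene')[:,:,::-1]
a=cv2.resize(t[136:208,200:336],None,fx=5.8,fy=5.8,interpolation=cv2.INTER_CUBIC)[:, :788]
cv2.imwrite('pics/b1.png',a)
b=cv2.resize(s[130:232,248:354],None,fx=5.8,fy=5.8,interpolation=cv2.INTER_CUBIC)[:590]
cv2.imwrite('pics/b2.png',b)
```

```text
(no output)
```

View pics/b1.png

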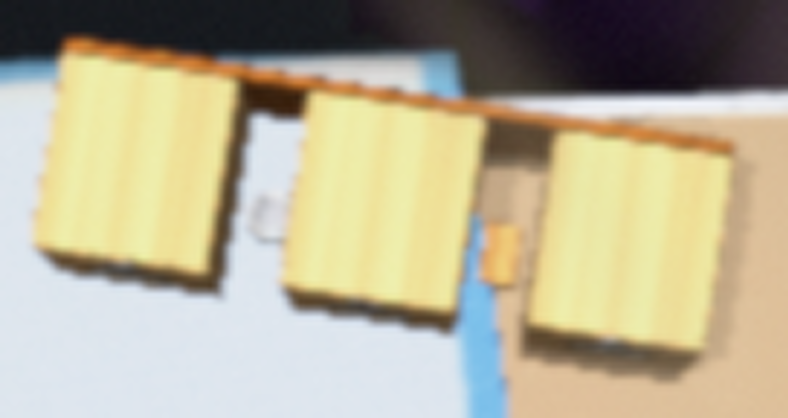

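View pics/b2.png

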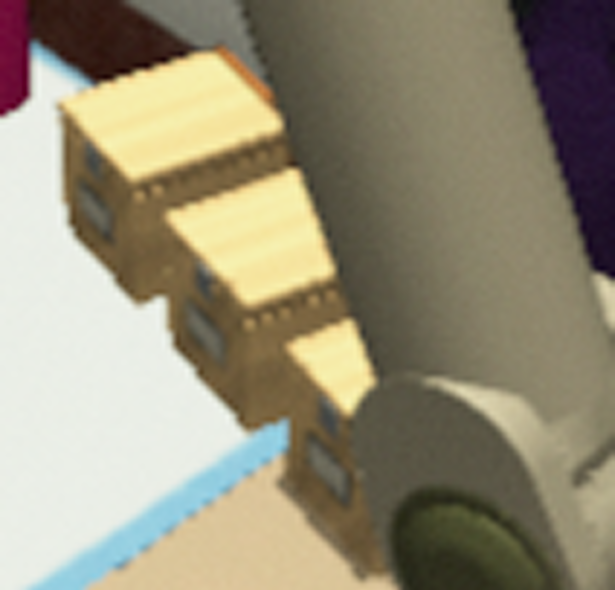

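The top crop shows the front corners of the box tops at about (33,245), (213,275), (283,290), (457,312), (527,328) and (700,352), with the lid at about (275,217) partly hidden by the middle box. The scene crop gives front corners at (60,104), (133,182), (166,212), (245,306) and (288,346). I'll fit the box pose to all of them.

Run:
```python
from h import *
from scipy.optimize import least_squares
np.set_printoptions(precision=4,suppress=True)
k=5.8
T=[(33,245,0,190),(213,275,0,90),(283,290,0,50),(457,312,0,-50),(527,328,0,-90),(700,352,0,-190),
(63,50,112,190),(242,80,112,90),(307,92,112,50),(488,122,112,-50),(553,130,112,-90),(732,153,112,-190)]
S=[(60,104,0,190),(133,182,0,90),(166,212,0,50),(245,306,0,-50),(288,346,0,-90)]
def w(p,x,y,z):
    c,s=np.cos(p[2]),np.sin(p[2]);return [p[0]+c*x-s*y,p[1]+s*x+c*y,z]
def res(p,sep=False):
    r=[proj('top',w(p,x/1e3,y/1e3,.1))-(np.array([u+.5,v+.5])/k+[199.5,135.5]) for u,v,x,y in T]
    q=[proj('scene',w(p,x/1e3,y/1e3,.1))-(np.array([u+.5,v+.5])/k+[247.5,129.5]) for u,v,x,y in S]
    return (np.array(r),np.array(q)) if sep else np.concatenate(r+q).ravel()
o=least_squares(res,[.634,.05,-.18],loss='soft_l1');p=o.x
print(p[:2],np.degrees(p[2]));r,q=res(p,True);print(r.T,q.T)
np.save('box.npy',p)
for n,uv,z in(('lid',(275,217),.014),('block',(500,255),.016)):
    P=onz('top',np.array(uv)/k+[199.5,135.5],z);d=P[:2]-p[:2];c,s=np.cos(p[2]),np.sin(p[2]);print(n,P,'box frame',c*d[0]+s*d[1],-s*d[0]+c*d[1])
```

```text
[0.6408 0.0529] -10.308443533121748
[[-0.5434 -0.9203 -0.7146  0.0007  0.2295  1.1752  0.2119 -0.2304  0.742
   0.0117  1.0068  0.6784]
 [ 0.5986  0.177  -0.507   0.4597 -0.3932  0.2376  0.5149  0.0334 -0.1574
  -0.6301 -0.1278  0.6151]] [[-0.5349 -0.0212 -0.163   0.9363 -0.222 ]
 [-1.3149 -0.7559  0.0038 -0.4635 -0.6713]]
lid [0.7051 0.1104 0.014 ] box frame 0.053019217165113396 0.06808890157624033
block [ 0.6788 -0.022   0.016 ] box frame 0.050805935366221106 -0.06679458949417419
```

servo_tool --steps '[[[0, 0, -3], [0, 0, 0], 1], [[0, 0, -7], [0, 0, 0], 1], [[0, 0, -11.5], [0, 0, 0], 1], [[0, 0, -16], [0, 0, 0], 1], [[2, -4, -16], [0, 0, 2], 1], [[4, -8.5, -16], [0, 0, 4], 1], [[6.2, -13, -16], [0, 0, 6], 1], [[8.4, -17.6, -16], [0, 0, 8], 1], [[10.6, -22.2, -16], [0, 0, 10], 1], [[12.7, -26.8, -16], [0, 0, 12], 1]]'

```text
t: 7.0
tcp_pos: [0.5117, -0.1033, 0.1678]
eef_rot: [[1.0, 0.004, 0.001], [0.004, -1.0, 0.0], [0.001, -0.0, -1.0]]
force: [1.0, -0.1, -1.3]
opening: 0.0234
grasp_force: 59.3
```

servo_tool --steps '[[[1, -4.4, 0], [0, 0, 2], 1], [[2, -8.8, 0], [0, 0, 4], 1], [[3.1, -13.2, 0], [0, 0, 6], 1], [[4.2, -17.6, 0], [0, 0, 8], 1], [[5.2, -21.5, 0], [0, 0, 10], 1], [[5.7, -24, 0], [0, 0, 10.7], 1], [[5.7, -24, 0], [0, 0, 10.7], 1], [[5.7, -24, 0], [0, 0, 10.7], 1], [[5.7, -24, 0], [0, 0, 10.7], 1], [[5.7, -24, 0], [0, 0, 10.7], 1]]'

```text
t: 8.0
tcp_pos: [0.567, 0.1335, 0.1676]
eef_rot: [[0.983, -0.182, 0.0], [-0.182, -0.983, 0.0], [0.0, -0.0, -1.0]]
force: [1.1, 0.3, -1.8]
opening: 0.0232
grasp_force: 59.3
```

Run:
```python
from h import *
s=arm.read_state();print(s['tcp_pos'],s['eef_rot'][:,0],s['joint_pos'])
w=arm.grab_frame('wrist')[:,:,::-1];t=arm.grab_frame('top')[:,:,::-1]
a=cv2.resize(t[140:240,200:340],(700,500),interpolation=cv2.INTER_CUBIC)
cv2.imwrite('pics/d1.png',np.hstack([cv2.resize(w,(400,300)),cv2.resize(a,(400,300),interpolation=cv2.INTER_AREA)]))
cv2.imwrite('pics/d_top.png',t)
```

```text
[0.56695404 0.13351562 0.16763374] [ 9.83278795e-01 -1.82106514e-01  1.70837267e-04] [-0.88401801  0.67039662  0.88295508  2.02533983 -0.73545511  0.79748058
 -1.31279126]
```

View pics/d1.png

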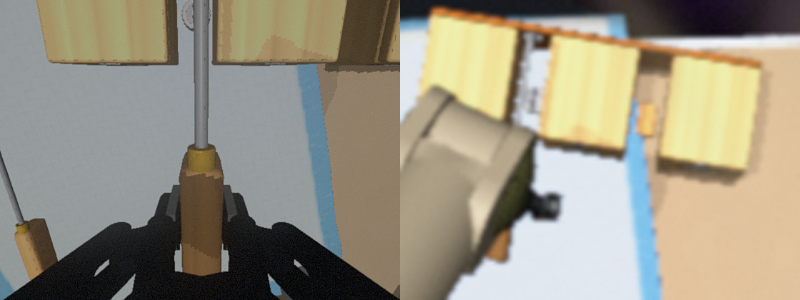

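The wrist view shows the rod over the left gap, with gap corners at about (177,65) and (214,64) at half scale, the lid showing left of the rod at (188,15), and the rod at column 201. In the top view the rod's end is over the gap with the lid beside it, and the block hasn't moved.

Run:
```python
from h import *
np.set_printoptions(precision=4,suppress=True)
s=arm.read_state();p=np.load('box.npy');c,sn=np.cos(p[2]),np.sin(p[2])
def bf(P):
    d=np.array(P)[:2]-p[:2];return np.array([c*d[0]+sn*d[1],-sn*d[0]+c*d[1]])
W=lambda u,v,z:bf(onz('wrist',(u*1.4,v*1.4),z,s))
print('corners',W(177,66,.1),W(214,64.5,.1),'outer left',W(48,63,.1))
print('rod',W(203,140,.191),W(201.5,66,.191),W(201,3,.191))
print('lid leftedge',W(181,14,.01))
print('tcp',bf(s['tcp_pos']),'tip',bf(s['tcp_pos']+.177*s['eef_rot'][:,0]))
```

```text
corners [-0.0043  0.0858] [-0.0033  0.0554] outer left [-0.0016  0.1916]
rod [-0.0419  0.065 ] [-0.006   0.0657] [0.0198 0.0658]
lid leftedge [0.0517 0.0881]
tcp [-0.087   0.0664] tip [0.09   0.0659]
```

servo_tool --steps '[[[0, -0.4, 0.5], [0, 0, 0], 1], [[0, -0.4, 2], [0, 0, 0], 1], [[0, -0.4, 4], [0, 0, 0], 1], [[0, -0.4, 6], [0, 0, 0], 1], [[0, -0.4, 8], [0, 0, 0], 1], [[0, -0.4, 10], [0, 0, 0], 1], [[0, -0.4, 12], [0, 0, 0], 1], [[0, -0.4, 13.5], [0, 0, 0], 1], [[0, -0.4, 15], [0, 0, 0], 1], [[0, -0.4, 15.6], [0, 0, 0], 1]]'

```text
t: 9.1
tcp_pos: [0.5668, 0.1384, 0.009]
eef_rot: [[0.984, -0.18, -0.003], [-0.18, -0.984, -0.001], [-0.002, 0.001, -1.0]]
force: [-0.6, 1.2, -1.6]
opening: 0.0233
grasp_force: 59.2
```

Run:
```python
from h import *
s=arm.read_state();print(s['tcp_pos'],s['eef_rot'][:,0],s['force'],s['opening'])
w=arm.grab_frame('wrist')[:,:,::-1];t=arm.grab_frame('top')[:,:,::-1]
a=cv2.resize(t[145:190,225:285],(400,300),interpolation=cv2.INTER_CUBIC)
cv2.imwrite('pics/e1.png',np.hstack([cv2.resize(w,(400,300)),a]))
```

```text
[0.56675229 0.13842506 0.00902464] [ 0.98358115 -0.1804504  -0.00240335] [-0.62032303  1.2126284  -1.59795926] 0.023286021880665083
```

View pics/e1.png

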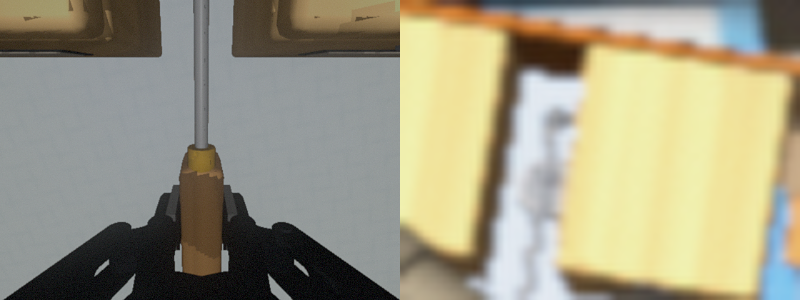

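The crossbar is down behind the lid: in the top crop the foot is at (560,115) and the lid at (540,185). The rod is centred in the gap, so I'll draw it out.

servo_tool --steps '[[[-0.5, 0, -0.1], [0, 0, 0], 1], [[-1.5, 0, -0.1], [0, 0, 0], 1], [[-2.8, 0, -0.1], [0, 0, 0], 1], [[-4.2, 0, -0.1], [0, 0, 0], 1], [[-5.6, 0, -0.1], [0, 0, 0], 1], [[-7, 0, -0.1], [0, 0, 0], 1], [[-8.4, 0, -0.1], [0, 0, 0], 1], [[-9.8, 0, -0.1], [0, 0, 0], 1], [[-11.2, 0, -0.1], [0, 0, 0], 1], [[-12, 0, -0.1], [0, 0, 0], 1]]'

```text
t: 10.2
tcp_pos: [0.448, 0.1606, 0.013]
eef_rot: [[0.984, -0.179, -0.0], [-0.179, -0.984, 0.0], [-0.0, -0.0, -1.0]]
force: [0.6, -0.6, -1.3]
opening: 0.023
grasp_force: 59.2
```

Run:
```python
from h import *
s=arm.read_state();print(s['tcp_pos'],s['eef_rot'][:,0],s['force'],s['opening'])
w=arm.grab_frame('wrist')[:,:,::-1];t=arm.grab_frame('top')[:,:,::-1]
a=cv2.resize(t[145:220,225:325],(400,300),interpolation=cv2.INTER_CUBIC)
cv2.imwrite('pics/f1.png',np.hstack([cv2.resize(w,(400,300)),a]))
for c in('top','wrist'):print(c,arm.find_in(c,'lid')[:2])
```

```text
[0.44796857 0.1606395  0.01301573] [ 9.83787879e-01 -1.79335827e-01 -2.66408852e-04] [ 0.55042936 -0.62896523 -1.33782204] 0.023044852151433835
top [{'bbox': [236.5, 198.2, 246.5, 208.2], 'confidence': 0.37}]
wrist []
```

View pics/f1.png

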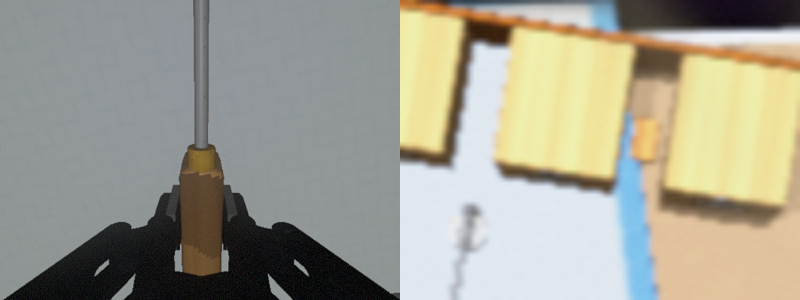

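The lid is out in front, held by the crossbar at top pixel (242,202), and the block hasn't moved. I'll check the numbers, then set the handle down.

Run:
```python
from h import *
p=np.load('box.npy');c,sn=np.cos(p[2]),np.sin(p[2])
d=onz('top',(241.7,203),.014)[:2]-p[:2];print('lid box frame',c*d[0]+sn*d[1],-sn*d[0]+c*d[1])
```

```text
lid box frame -0.052083739987660305 0.06880397828749862
```

servo_tool --steps '[[[0, 0, 0.2], [0, 0, 0], 1], [[0, 0, 0.4], [0, 0, 0], 1], [[0, 0, 0.45], [0, 0, 0], 1], [[0, 0, 0.45], [0, 0, 0], 1], [[0, 0, 0.45], [0, 0, 0], 3], [[0, 0, 0.45], [0, 0, 0], 5], [[0, 0, 0.45], [0, 0, 0], 8.5], [[0, 0, 0.45], [0, 0, 0], 8.5], [[0, 0, 0.45], [0, 0, 0], 8.5], [[0, 0, 0.45], [0, 0, 0], 8.5]]'

```text
t: 11.4
tcp_pos: [0.4498, 0.1603, 0.0077]
eef_rot: [[0.984, -0.18, -0.0], [-0.18, -0.984, -0.0], [-0.0, 0.0, -1.0]]
force: [-0.2, 0.5, -0.1]
opening: 0.0847
grasp_force: 0.0
```

servo_tool --steps '[[[0, 0, -1], [0, 0, 0], 8.5], [[0, 0, -3], [0, 0, 0], 8.5], [[0, 0, -6], [0, 0, 0], 8.5], [[0, 0, -9], [0, 0, 0], 8.5], [[0, 0, -12], [0, 0, 0], 8.5], [[0, 0, -15], [0, 0, 0], 8.5], [[0, 0, -18], [0, 0, 0], 8.5], [[0, 0, -20], [0, 0, 0], 8.5], [[0, 0, -20], [0, 0, 0], 8.5], [[0, 0, -20], [0, 0, 0], 8.5]]'

```text
t: 12.4
tcp_pos: [0.4495, 0.1608, 0.2077]
eef_rot: [[0.984, -0.179, 0.0], [-0.179, -0.984, 0.001], [0.0, -0.001, -1.0]]
force: [0.7, -0.4, -0.4]
opening: 0.0844
grasp_force: 0.0
```

Run:
```python
from h import *
s=arm.read_state();print(s['t'],s['tcp_pos'],s['force'],s['opening'])
p=np.load('box.npy');c,sn=np.cos(p[2]),np.sin(p[2])
w=arm.grab_frame('wrist');arm.grab_frame('top')
for cam in('top','wrist'):
  for n in('lid','hook_grip','block'):
    for q in arm.find_in(cam,n)[:1]:
        b=q['bbox'];P=onz(cam,((b[0]+b[2])/2,(b[1]+b[3])/2),.014,s);d=P[:2]-p[:2]
        print(cam,n,np.round(b),round(q['confidence'],2),np.round([c*d[0]+sn*d[1],-sn*d[0]+c*d[1]],3))
# handle end edges in wrist view at z=.04 if lying flat
hsv=cv2.cvtColor(w,cv2.COLOR_RGB2HSV);m=((hsv[...,0]<25)&(hsv[...,1]>90)&(hsv[...,2]>60)).astype('uint8')
n,l,st,ce=cv2.connectedComponentsWithStats(m);k=[i for i in range(1,n) if st[i,4]>300];print(st[k])
for i in k:
    x,y,ww,h,_=st[i];print(onz('wrist',(x+ww/2,y),.04,s),onz('wrist',(x+ww/2,y+h),.04,s),'w',ww)
```

```text
12.4 [0.44951687 0.16079801 0.20767183] [ 0.68914259 -0.44733372 -0.40751587] 0.08442172448130515
top lid [238. 200. 246. 206.] 0.6 [-0.052  0.068]
top hook_grip [233. 234. 237. 265.] 0.55 [-0.212  0.066]
top block [284. 175. 292. 185.] 0.37 [ 0.051 -0.075]
wrist lid [264.   0. 300.  30.] 0.91 [-0.058  0.071]
wrist hook_grip [269.   0. 294. 243.] 0.91 [-0.149  0.072]
[[ 271  141   23   99 2055]
 [  27  180   59   94 3229]]
[0.49137196 0.15234392 0.04      ] [0.39563698 0.16978845 0.04      ] w 23
[0.49397821 0.36794065 0.04      ] [0.40006319 0.40600396 0.04      ] w 59
```

The lid is about 52–58 mm in front of the boxes, the handle is flat and the gripper is clear.

```bash
python3 -c "
from plant import arm
print(arm.finish_job())"
```

```text
the job is handed in; nothing more can be done
None
```

Job handed in at about 12.6 s robot time, with no verdict returned: the lid is out on the open table about 52–58 mm in front of the boxes, the bent rod is released and lying flat on its handle, and the block shows no movement beyond measurement error (about 8 mm).

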